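# Lock the sediment-trap rotor with its slide bar

## Robot

A 6-joint arm with a two-finger parallel gripper is mounted at the origin on the work surface. World frame = base frame: x ahead of the robot, y to its left, z up, the work surface at z = 0. Lengths are in m, angles in rad, forces in N, time in s.
With the tool pointing down it reaches from about 0.35 to 0.975 m from the base axis. Payload 17.4 kg.
Tool frame: the origin (TCP) lies between the finger pads; the fingertips stand 14 mm ahead of it and the grasp point (between the pads) lies 5 mm behind it (manip.tcp_to_tips is the distance from the TCP to the fingertips, in m); z points along the fingers, y is the line along which they close (so a half turn about z gives the same grasp; the last joint's range is limited). The gripper opens to 85 mm and grips with 20 to 120 N. Pads are 22 mm wide; open, the fingers measure 114 mm over their backs; the gripper's body (76 mm by 85 mm) begins 54 mm behind the grasp point. The pads swing forward as they close: fully open they stand 13 mm farther back than shut.
Start: joints at [-1.148, 0.116, 1.442, -0, 1.584, -0.038], TCP at [0.3, -0.605, 0.245] pointing down, gripper open.
Joint ranges: [-2.83, 2.83], [-0.83, 2.19], [0.07, 2.5], [-1.14, 4.28], [0.01, 3], [-2.97, 2.97]. Speed limits (rad/s): [1.89, 1.89, 2.22, 3.14, 3.14, 3.14].

## Interface

Orientations are given as [roll, pitch, yaw] about the fixed x, y, z axes, in that order (R = Rz(yaw) Ry(pitch) Rx(roll)).
In Python, from workcell import manip, viewer gives the robot as it stands.
- The arm moves only by the tool step_arm, never from a script. Its argument "steps" is a list that holds one entry, the list of rows, each a list of 7 numbers: the shift along the tool's x, y, z in mm, then the turn, a rotation vector about the tool's x, y, z in degrees, then the finger opening in mm, from 0 to 85.4. A call has 1 to 12 rows; each row shifts and turns the commanded pose from where the row before left it, along the tool's axes as they then stand; what a row does not reach is not made up. A row lasts 1/8 s, in which the tool goes at most 62.5 mm and 10.7 degrees, less where a joint would pass 70% of its speed; a pose out of reach is approached as far as the arm can. A call with a gripper value outside its range is refused whole. The fingers move at their own pace and stop on an object; "force" is the grip in N (left out, the last holds). Time passes only in rows, so rows that do not move let the fingers close. It gives the time, the measured TCP pose, the force, the opening and the grip force at its end, in the units of the state.
- manip.read_state(): the state, without advancing time (a new reading comes with each control period).
- viewer.read_camera(name): name is "scene" or "top" or "wrist"; returns the picture (480x640x3 uint8, blue, green, red); there is no depth.
- viewer.get_calibration(name): a dict with "mtx" (3x3 intrinsics, pixels), "world_to_cam" (4x4, takes a point from world to camera coordinates). Camera axes: x right, y down, z forward; pixel columns grow to the right and rows downward; lengths in m; the calibration is good to about 2 mm. A picture is of the moment at which its call begins: read the wrist's pose just before it. get_calibration takes no time and is no camera call; for the wrist camera it gives the pose at the moment of the call.
- manip.hand_in(): hands the job in; it is judged then, once.
Trained networks look in the newest picture that a camera, given by its name, has taken for a name from the list of things; names that differ only in an ending like _2 or _b are one class to them, and where a whole thing is asked for, a point or a joint stands for the part that bears it (a point fixed in the world has none). Each returns a list of dicts, best first, with "score" (0 to 1); they miss things now and then, are a little off and sometimes report something else, mostly with a low value. They report only what shows in the picture. A call takes as long as a camera call.
- viewer.search_frame(camera, target): "box" ([centre column, centre row, width, height] in pixels, round what is visible of it).
- viewer.mark_of(camera, target): "uv" ([column, row] in pixels: a listed point, or the origin of a listed thing).
The state is a dict: "time_s": time; "joints": joint angles; "qd": joint speeds; "tau": joint torques, N m; "tcp_pos": TCP position; "ee_rot": TCP orientation; "wrist_force": force on the tool from outside, world axes, zero at the start; "ft_torque": the same for the moment, N m; "opening": finger opening in m; "gripper_force": force on a finger pad.
Only numpy, scipy, OpenCV 4.12 (cv2) and the standard library are available. Lean on these libraries where they do the work, as an engineer would, in place of code of your own. Each camera call takes 0.05 s, during which the arm holds its last target. There are 200 camera calls.

## Task

Lock the bottle rotor of the sediment trap: push its black finger peg round until the slot in the rotor's rim faces the brass locking bar, then push the bar's red tab until the bar is fully home in the slot, and move clear. Only push with the fingertips or the outside of the fingers: do not take hold of the peg or the tab, do not ram the bar against the rotor, and leave the flask, the bottle and the jar where they stand.

Things in the scene. Friction and masses are not known exactly. Their poses are not given: they have to be found in the camera images.
- trap_unit: Fixed rotor unit, bolted down: round aluminium base 230 mm across, motor, shaft column, and on its -y side an upright bracket (36 mm wide in x, 122 to 170 mm from the shaft, top 123 mm high) guiding the locking bar. Origin: on the shaft axis at bench height; z up. The bar lies along its y axis on the -y side and is pushed towards +y.
- bar_line (a point): Fixed point on the locking bar's centre line where it meets the rotor's rim: 105 mm from the shaft on the unit's -y side, 110 mm above the bench. The slot is in line when slot lies here.
- rotor_turn (a joint): Rotor angle about its upright shaft, rad, counterclockwise seen from above; turns endlessly either way. 0 or 6.283 (a whole turn): the slot faces the bar. Starts at 0.7 to 5.58. Friction of 0.15 N m holds it where it is left; it does not coast.
- rotor: Pale plastic disc 210 mm across, 104 to 116 mm above the bench, six bottles under it (mouths are dark rounds, flush), steel hub cap 34 mm across up to 138 mm high. One slot from the rim: 20 mm wide, 40 deep, flared to 32 at the rim, red stripe each side. Origin: shaft axis, disc's underside. Slot at its -y, black finger peg opposite at +y.
- slot (a point): Middle of the slot's mouth: on the rim, 105 mm from the shaft, at half the disc's thickness (110 mm above the bench). Turns with the rotor.
- peg (a point): Finger peg's axis at half height (137 mm above the bench): black upright peg 20 mm across, 70 mm from the shaft, from the disc's top at 116 mm up to 158 mm, with a foot collar 28 mm across and 3 mm high. Opposite the slot; turns with the rotor.
- bar_slide (a joint): How far the bar is pushed in, m: 0 withdrawn, 0.048 fully home (solid stop; the red tab meets the bracket). Starts at 0 to 0.008. About 2.5 N of friction (more when pushed fast: 8 N per m/s); stays where left. The nose meets the rim at 0.014; it enters the slot only if that faces it within about 11 mm, and then centres the rotor.
- locking_bar: Brass locking bar, 14 mm wide, 8 high, 99 long (nose tapered to 10), level in its guide 106 to 114 mm above the bench, with the red tab at its outer end. Origin: tip of its nose; axes as trap_unit; the bar runs from the nose to -y.
- tab (a point): On the red tab, an upright plate at the bar's outer end: 28 mm wide in the unit's x, 8 thick along the bar, 106 to 146 mm above the bench. This point: mid-thickness, 130 mm high, 214 to 222 mm from the shaft at the start. Its outer face is 4 mm farther out; pushing that face towards the shaft slides the bar in.
- flask: A loose conical glass flask with a white stopper, 82 mm across its foot, 138 mm tall. Origin: centre of its underside. Bystander.
- bottle: A loose white bottle with a blue cap, 60 mm across, 150 mm tall. Origin: centre of its underside. Bystander.
- jar: A loose amber jar with a green lid, 60 mm across, 62 mm tall. Origin: centre of its underside. Bystander.

How it is judged:
On the way, in this order (a step that is already met when the one before it is completed fails the run):
1. the slot has been turned to face the bar (within 12 mm at the rim) while the bar is still out of it (horizontal distance between slot and bar_line below 0.012 m and value of joint bar_slide below 0.02 m), for 0.1 s.
2. the bar has been pushed home in the slot (value of joint bar_slide above 0.044 m and horizontal distance between slot and bar_line below 0.008 m), for 0.2 s.
At the end, for the whole second after the job is handed in: The bar is pushed in to within 4 mm of its stop, its slot is around it (slot within 8 mm of the bar's line at the rim), rotor and bar are at rest, and the flask, bottle and jar stand upright within 20 mm of where they were (all of step 2 and angular speed of rotor below 0.05 rad/s and linear speed of locking_bar below 0.01 m/s and distance of each of flask, bottle, jar from where it was at the start of the episode below 0.02 m and angle between each of flask, bottle, jar's own z axis and vertical below 0.2 rad); the robot touches nothing.
It fails at once if the peg or the tab is taken between the fingers instead of pushed ((horizontal distance between the grasp point and peg below 0.008 m and contact force between the fingers and rotor above 1 N) or (horizontal distance between the grasp point and tab below 0.008 m and contact force between the fingers and locking_bar above 1 N)).
It fails at once if the bar is rammed against the rotor (over 60 N) (contact force between locking_bar and rotor above 60 N).
It fails at once if a bystander is pushed away, lifted or carried (over 30 mm) (distance of any of flask, bottle, jar from where it was at the start of the episode above 0.03 m).
It also fails if it takes over 54 s, if anything falls off the work surface, if the arm or the gripper's body presses on something with over 40 N, if the wrist force passes 120 N, or if a joint passes its speed limit or range.

## Working session

There is one attempt and no reset: what is moved stays moved. The work goes in short steps, Python scripts to look and compute and a tool call to move; the robot and the scene stay as the last step left them, time stands still between calls to the robot, and variables do not carry over. Pictures are saved under pics/ and viewed, at most 10 in all, crops included, and the job is handed in when it is done.

Besides the shell and the picture viewer there is one more tool, called after ">>>" as a command line: name --argument value ..., lists and objects as JSON in quotes. step_arm: Moves the arm, as the interface text tells. Its arguments: {"type":"object","properties":{"steps":{"type":"array","items":{"type":"array","items":{"type":"array","items":{"type":"number"}}}},"force":{"type":"number"}},"required":["steps"]}

```bash
mkdir -p pics; cat > h.py <<'E'
import numpy as np, cv2
from workcell import manip, viewer
def ray(cam,uv,z):
    c=viewer.get_calibration(cam);T=np.array(c["world_to_cam"]);K=np.array(c["mtx"])
    R,t=T[:3,:3],T[:3,3];o=-R.T@t;d=R.T@np.linalg.inv(K)@np.array([uv[0],uv[1],1.])
    return o+d*(z-o[2])/d[2]
E
python3 - <<'E'
from h import *
for c in("top","scene"):
    cv2.imwrite(f"pics/{c}0.png",viewer.read_camera(c))
    for n,z in(("trap_unit",0),("rotor",.104),("slot",.11),("peg",.137),("tab",.13),("locking_bar",.11),("flask",0),("bottle",0),("jar",0)):
        for r in viewer.mark_of(c,n)[:2]: print(c,n,round(r["score"],2),np.round(r["uv"]),ray(c,r["uv"],z).round(3))
print(manip.read_state())
E
```

```text
top trap_unit 0.77 [278. 275.] [0.51  0.091 0.   ]
top rotor 0.65 [275. 269.] [0.511 0.088 0.104]
top rotor 0.42 [281. 273.] [0.503 0.075 0.104]
top slot 0.86 [302. 311.] [0.425 0.031 0.11 ]
top slot 0.29 [328. 278.] [ 0.494 -0.021  0.11 ]
top peg 0.93 [252. 239.] [0.568 0.134 0.137]
top tab 0.75 [378. 283.] [ 0.483 -0.123  0.13 ]
top tab 0.33 [474. 239.] [ 0.577 -0.319  0.13 ]
top locking_bar 0.7 [301. 311.] [0.425 0.031 0.11 ]
top locking_bar 0.64 [330. 278.] [ 0.495 -0.027  0.11 ]
top flask 0.62 [171. 182.] [0.724 0.352 0.   ]
top bottle 0.77 [476. 241.] [ 0.597 -0.367  0.   ]
top jar 0.9 [164. 275.] [0.504 0.351 0.   ]
top jar 0.68 [328. 278.] [ 0.505 -0.024  0.   ]
scene trap_unit 0.65 [345. 230.] [0.519 0.081 0.   ]
scene rotor 0.74 [351. 207.] [0.526 0.091 0.104]
scene rotor 0.45 [269. 198.] [ 0.467 -0.129  0.104]
scene slot 0.58 [328. 181.] [0.424 0.041 0.11 ]
scene peg 0.98 [368. 212.] [0.576 0.125 0.137]
scene tab 0.64 [270. 194.] [ 0.477 -0.124  0.13 ]
scene locking_bar 0.68 [433. 223.] [0.609 0.297 0.11 ]
scene locking_bar 0.64 [304. 201.] [ 0.495 -0.035  0.11 ]
scene fla
[... 165 characters left out ...]
. 220.] [0.512 0.354 0.   ]
{'time_s': 1.0, 'joints': array([-1.14781894e+00,  1.15984212e-01,  1.44157853e+00, -2.47018356e-05,
        1.58399144e+00, -3.77596616e-02]), 'qd': array([-0.00022634,  0.0001314 , -0.00030018, -0.00098314, -0.00040254,
        0.00067266]), 'tau': array([ 1.49836735e-03, -7.31727505e+01, -6.32654500e+01, -1.16362207e-04,
        6.47381585e-04,  2.74531305e-05]), 'tcp_pos': array([ 0.30012653, -0.60462164,  0.24532713]), 'ee_rot': array([3.14155514e+00, 2.61345183e-05, 4.60736724e-01]), 'wrist_force': array([-0.7597494 ,  0.13880809, -0.01872554]), 'ft_torque': array([-0.00535036, -0.00848742, -0.02118585]), 'gripper_force': 0.0, 'opening': 0.08528313735600868}
```

View pics/top0.png

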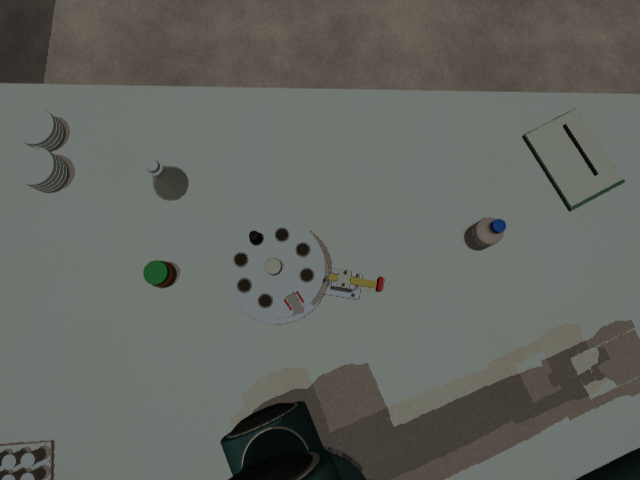

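View pics/scene0.png

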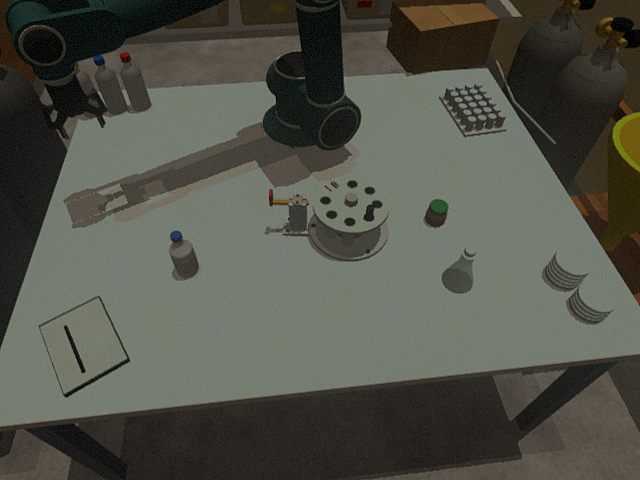

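The top view shows the rotor hub at about (273,266), the black peg at (256,238), the slot with its red stripes at (293,301), and the bar and tab running right to (380,284). The scene view agrees. The slot needs about +49° (CCW). I'll push the peg CCW with the closed fingers.

>>> step_arm --steps '[[[41, -36, 0, 0, 0, 0, 0], [41, -36, 0, 0, 0, 0, 0], [41, -36, 0, 0, 0, 0, 0], [41, -36, 0, 0, 0, 0, 0], [41, -36, 0, 0, 0, 0, 0], [41, -36, 0, 0, 0, 0, 0], [41, -36, 0, 0, 0, 0, 0], [41, -36, 0, 0, 0, 0, 0], [41, -36, 0, 0, 0, 0, 0], [41, -36, 0, 0, 0, 0, 0], [41, -36, 0, 0, 0, 0, 0], [41, -36, 0, 0, 0, 0, 0]]]' --force 30

```text
time_s: 2.5
tcp_pos: [0.5491, 0.0029, 0.2456]
ee_rot: [3.141, -0.001, 0.461]
wrist_force: [0.6, -0.1, -0.4]
opening: 0.0002
gripper_force: 0.0
```

```bash
cat > est.py <<'E'
from h import *
s=manip.read_state();print(s["time_s"],s["tcp_pos"].round(4),np.degrees(s["ee_rot"]).round(1),s["opening"])
import sys
for c in sys.argv[2:]:
    cv2.imwrite(f"pics/{c}{sys.argv[1]}.png",viewer.read_camera(c))
    for n,z in(("rotor",.104),("slot",.11),("peg",.137),("tab",.13),("locking_bar",.11)):
        for r in viewer.mark_of(c,n)[:2]: print(c,n,round(r["score"],2),np.round(r["uv"]),ray(c,r["uv"],z).round(4))
E
python3 est.py 1 wrist scene
```

```text
2.5 [0.5491 0.0029 0.2456] [180.   -0.   26.4] 0.0002325695761509229
wrist rotor 0.89 [192. 219.] [0.5186 0.0929 0.104 ]
wrist peg 0.73 [146. 112.] [0.5766 0.1299 0.137 ]
wrist tab 0.89 [440. 395.] [ 0.4849 -0.1287  0.13  ]
wrist locking_bar 0.18 [311. 297.] [ 0.5043 -0.0132  0.11  ]
scene rotor 0.61 [351. 205.] [0.5186 0.0914 0.104 ]
scene slot 0.69 [326. 183.] [0.431  0.0342 0.11  ]
scene peg 0.82 [366. 213.] [0.5797 0.1208 0.137 ]
scene tab 0.68 [269. 196.] [ 0.4833 -0.1273  0.13  ]
scene locking_bar 0.49 [306. 202.] [ 0.4978 -0.0289  0.11  ]
```

View pics/wrist1.png

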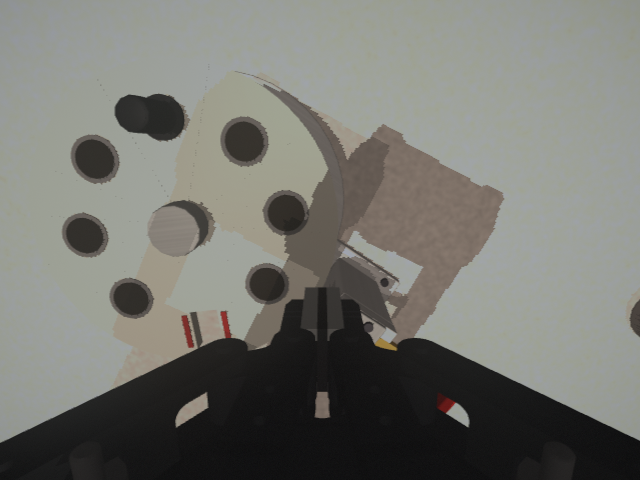

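```bash
python3 - <<'E'
from h import *
for n,uv,z in(("hub",(174,229),.138),("pegtop",(131,112),.158),("foot",(165,118),.117),("slotinner",(208,315),.116),("slotmouth",(208,348),.116),("tipL",(303,290),.231),("tipR",(341,290),.231),("knL",(285,310),.245),("knR",(360,310),.245)):print(n,ray("wrist",uv,z).round(4))
for n,uv,z in(("hub",(274,266),.138),("pegtop",(256,236),.158)):print(n,ray("top",uv,z).round(4))
E
```

```text
hub [0.5183 0.0889 0.138 ]
pegtop [0.576  0.1272 0.158 ]
foot [0.5758 0.125  0.117 ]
slotinner [0.4601 0.0491 0.116 ]
slotmouth [0.4349 0.039  0.116 ]
tipL [0.5536 0.0109 0.231 ]
tipR [ 0.5603 -0.0027  0.231 ]
knL [0.5491 0.0152 0.245 ]
knR [ 0.5613 -0.0093  0.245 ]
hub [0.5136 0.0875 0.138 ]
pegtop [0.5707 0.1236 0.158 ]
```

>>> step_arm --steps '[[[42, -32, 0, 0, 0, 0, 0], [42, -32, 0, 0, 0, 0, 0], [0, 0, 0, 0, 0, -6.4, 0], [0, 0, 40, 0, 0, 0, 0], [0, 0, 40, 0, 0, 0, 0], [0, 0, 24, 0, 0, 0, 0], [0, 0, 0, 0, 0, 0, 0]]]'

```text
time_s: 3.98
tcp_pos: [0.5948, 0.0954, 0.1396]
ee_rot: [-3.14, 0.003, 0.572]
wrist_force: [0.8, -0.0, 0.5]
opening: 0.0
gripper_force: 0.0
```

>>> step_arm --steps '[[[0, -6, 0, 0, 0, 0, 0], [0, -6, 0, 0, 0, 0, 0], [1.8, -6.2, 0, 0, 0, -5, 0], [1.8, -6.2, 0, 0, 0, -5, 0], [1.8, -6.2, 0, 0, 0, -5, 0], [1.8, -6.2, 0, 0, 0, -5, 0], [0, 0, 0, 0, 0, 0, 0]]]'

```text
time_s: 4.85
tcp_pos: [0.5785, 0.1299, 0.1423]
ee_rot: [3.141, -0.001, 0.922]
wrist_force: [0.4, -0.6, -0.5]
opening: -0.0002
gripper_force: 0.0
```

```bash
python3 est.py 2 wrist scene top
```

```text
4.85 [0.5785 0.1299 0.1423] [ 1.80e+02 -1.00e-01  5.28e+01] -0.00021476277194420264
wrist peg 0.77 [253. 316.] [0.5601 0.1462 0.137 ]
scene rotor 0.95 [348. 209.] [0.5307 0.0834 0.104 ]
scene slot 0.79 [320. 191.] [0.4597 0.0138 0.11  ]
scene slot 0.47 [312. 201.] [ 0.4962 -0.0122  0.11  ]
scene peg 0.69 [374. 208.] [0.5653 0.143  0.137 ]
scene tab 0.54 [270. 196.] [ 0.4848 -0.1266  0.13  ]
scene locking_bar 0.45 [306. 202.] [ 0.497  -0.0285  0.11  ]
top rotor 0.92 [274. 268.] [0.5126 0.0898 0.104 ]
top slot 0.92 [311. 301.] [0.4456 0.012  0.11  ]
top peg 0.57 [245. 245.] [0.5547 0.1479 0.137 ]
top tab 0.61 [377. 287.] [ 0.4765 -0.121   0.13  ]
top locking_bar 0.91 [329. 275.] [ 0.4994 -0.0245  0.11  ]
```

View pics/wrist2.png

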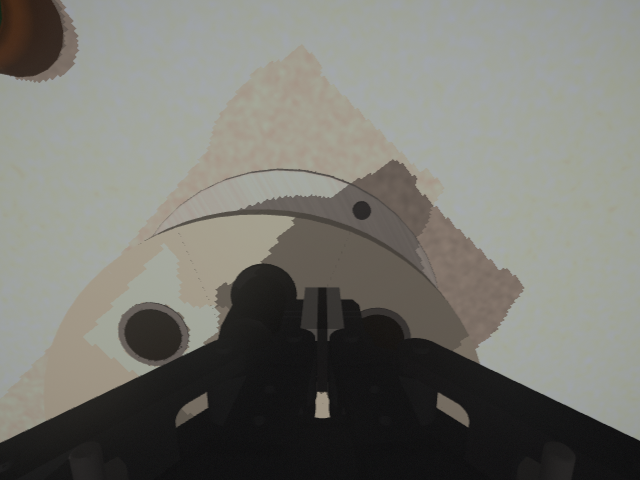

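The fingers rest against the peg, whose top shows at (263,290). About 30° remains, so I'll go 25° more and then measure again.

>>> step_arm --steps '[[[1.8, -6.2, 0, 0, 0, -5, 0], [1.8, -6.2, 0, 0, 0, -5, 0], [1.8, -6.2, 0, 0, 0, -5, 0], [1.8, -6.2, 0, 0, 0, -5, 0], [1.8, -6.2, 0, 0, 0, -5, 0], [0, 0, 0, 0, 0, 0, 0]]]'

```text
time_s: 6.5
tcp_pos: [0.5551, 0.1515, 0.1414]
ee_rot: [3.142, -0.0, 1.358]
wrist_force: [0.3, -0.2, -0.3]
opening: 0.0003
gripper_force: 0.0
```

```bash
python3 est.py 3 top scene; python3 - <<'E'
import cv2
a=cv2.imread("pics/top3.png")[215:345,215:405];b=cv2.imread("pics/scene3.png")[150:280,240:430]
cv2.imwrite("pics/c3.png",cv2.resize(cv2.vconcat([a,b]),None,fx=2.3,fy=2.3,interpolation=cv2.INTER_CUBIC))
E
```

```text
6.5 [0.5551 0.1515 0.1414] [180.   -0.   77.8] 0.0003111040552211625
top rotor 0.55 [274. 268.] [0.5132 0.0896 0.104 ]
top slot 0.73 [323. 282.] [ 0.4866 -0.0117  0.11  ]
top peg 0.9 [237. 258.] [0.5278 0.1628 0.137 ]
top tab 0.6 [322. 280.] [ 0.488  -0.0087  0.13  ]
top tab 0.52 [379. 284.] [ 0.4822 -0.1249  0.13  ]
top locking_bar 0.79 [330. 276.] [ 0.4972 -0.027   0.11  ]
scene rotor 0.98 [348. 205.] [0.5164 0.0848 0.104 ]
scene slot 0.88 [313. 201.] [ 0.4975 -0.011   0.11  ]
scene peg 0.89 [377. 199.] [0.5333 0.1577 0.137 ]
scene peg 0.47 [350. 208.] [0.5558 0.0801 0.137 ]
scene tab 0.46 [272. 193.] [ 0.4736 -0.1195  0.13  ]
scene locking_bar 0.74 [308. 200.] [ 0.4909 -0.0229  0.11  ]
```

View pics/c3.png

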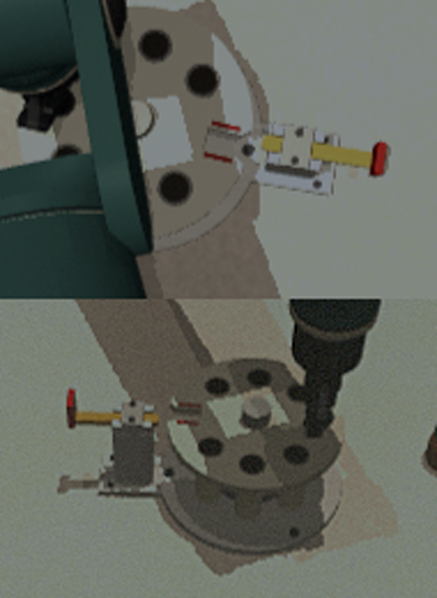

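The slot is almost in line, about 3–5° short. I'll nudge 4° more.

>>> step_arm --steps '[[[0.7, -2.5, 0, 0, 0, -2, 0], [0.7, -2.5, 0, 0, 0, -2, 0], [0, 0, 0, 0, 0, 0, 0], [0, 0, 0, 0, 0, 0, 0]]]'

```text
time_s: 7.6
tcp_pos: [0.5505, 0.1537, 0.1413]
ee_rot: [-3.141, 0.0, 1.428]
wrist_force: [-0.0, -0.3, -0.2]
opening: 0.0
gripper_force: 0.0
```

```bash
python3 est.py 4 top scene; python3 - <<'E'
import cv2
a=cv2.imread("pics/top4.png")[245:315,270:400];b=cv2.imread("pics/scene4.png")[165:235,255:385]
cv2.imwrite("pics/c4.png",cv2.resize(cv2.vconcat([a,b]),None,fx=4,fy=4,interpolation=cv2.INTER_CUBIC))
E
```

```text
7.6 [0.5505 0.1537 0.1413] [-180.     0.    81.8] 3.863783126805903e-05
top rotor 0.63 [274. 270.] [0.5088 0.0911 0.104 ]
top rotor 0.27 [327. 276.] [ 0.4976 -0.0198  0.104 ]
top slot 0.34 [327. 281.] [ 0.4886 -0.0205  0.11  ]
top peg 0.68 [238. 261.] [0.5222 0.1608 0.137 ]
top tab 0.83 [379. 288.] [ 0.4737 -0.1247  0.13  ]
top locking_bar 0.75 [328. 278.] [ 0.4944 -0.0225  0.11  ]
scene rotor 0.77 [347. 205.] [0.5161 0.0821 0.104 ]
scene slot 0.64 [311. 202.] [ 0.4984 -0.0166  0.11  ]
scene peg 0.67 [376. 198.] [0.5279 0.1553 0.137 ]
scene tab 0.68 [270. 197.] [ 0.4865 -0.125   0.13  ]
scene locking_bar 0.58 [308. 203.] [ 0.5015 -0.0254  0.11  ]
scene locking_bar 0.49 [346. 209.] [0.5349 0.0763 0.11  ]
```

View pics/c4.png

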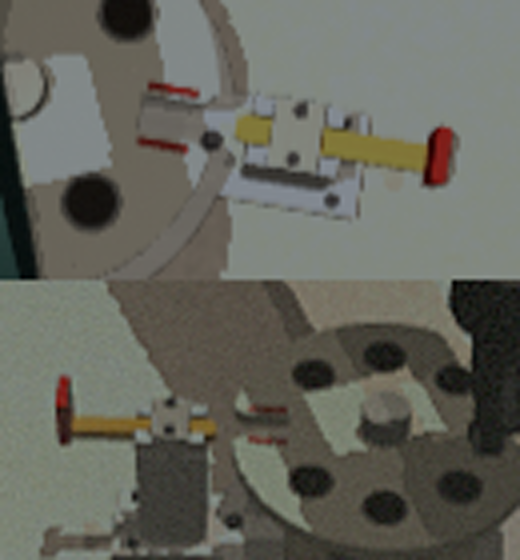

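Slot and bar are in line: in the top crop the slot's midline runs through about (253,129), the same point as the bar's axis. Next I back off, lift, and go outside the tab.

>>> step_arm --steps '[[[0, 10, 0, 0, 0, 0, 0], [0, 10, 0, 0, 0, 0, 0], [0, 0, -30, 0, 0, 0, 0], [0, 0, -30, 0, 0, 0, 0], [-54, -7.3, 0, 0, 0, 0, 0], [-54, -7.3, 0, 0, 0, 0, 0], [-54, -7.3, 0, 0, 0, 0, 0], [-54, -7.3, 0, 0, 0, 0, 0], [-54, -7.3, 0, 0, 0, 0, 0], [-54, -7.3, 0, 0, 0, 0, 0], [0, 0, 0, 0, 0, 0, 0]]]'

```text
time_s: 9.57
tcp_pos: [0.4803, -0.1668, 0.2014]
ee_rot: [3.142, 0.0, 1.423]
wrist_force: [-0.1, -0.7, -0.8]
opening: -0.0
gripper_force: 0.0
```

```bash
python3 est.py 5 wrist top
```

```text
9.575 [ 0.4803 -0.1668  0.2014] [180.    0.   81.6] -2.1436503297264617e-06
wrist peg 0.3 [319. 185.] [ 0.4873 -0.1195  0.137 ]
wrist tab 0.74 [318. 185.] [ 0.4867 -0.1197  0.13  ]
top rotor 0.75 [272. 271.] [0.5077 0.0935 0.104 ]
top rotor 0.44 [476. 242.] [ 0.575  -0.3317  0.104 ]
top slot 0.67 [324. 277.] [ 0.4955 -0.0126  0.11  ]
top peg 0.89 [239. 260.] [0.5251 0.1585 0.137 ]
top tab 0.47 [379. 284.] [ 0.4824 -0.1249  0.13  ]
top locking_bar 0.79 [329. 276.] [ 0.4981 -0.0245  0.11  ]
top locking_bar 0.3 [274. 271.] [0.5067 0.0892 0.11  ]
```

View pics/wrist5.png

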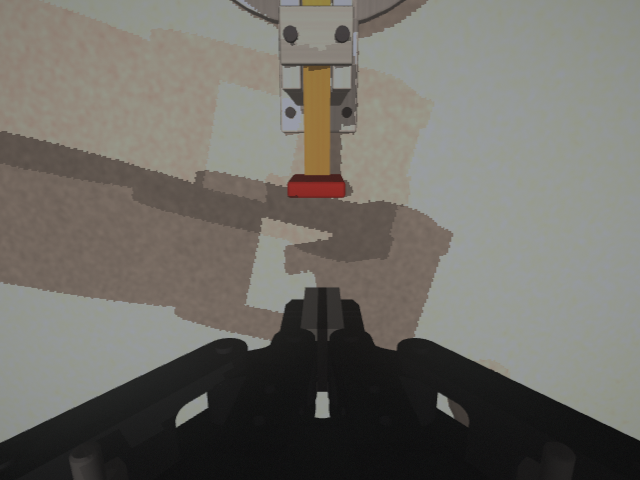

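The tab (318,188) is straight ahead of the fingers (322), about 29 mm away. I'll lower and advance in small steps, watching the force.

>>> step_arm --steps '[[[0, 0, 30, 0, 0, 0, 0], [0, 0, 30, 0, 0, 0, 0], [6, 0, 0, 0, 0, 0, 0], [6, 0, 0, 0, 0, 0, 0], [6, 0, 0, 0, 0, 0, 0], [4, 0, 0, 0, 0, 0, 0], [4, 0, 0, 0, 0, 0, 0], [4, 0, 0, 0, 0, 0, 0], [4, 0, 0, 0, 0, 0, 0]]]'

```text
time_s: 11.3
tcp_pos: [0.4858, -0.1299, 0.1415]
ee_rot: [3.141, 0.0, 1.428]
wrist_force: [-0.2, -3.1, 1.5]
opening: 0.0002
gripper_force: 1.4
```

>>> step_arm --steps '[[[2, 0, 0, 0, 0, 0, 0], [2, 0, 0, 0, 0, 0, 0], [2, 0, 0, 0, 0, 0, 0], [2, 0, 0, 0, 0, 0, 0]]]'

```text
time_s: 11.8
tcp_pos: [0.4869, -0.122, 0.1413]
ee_rot: [3.142, 0.0, 1.428]
wrist_force: [1.2, -2.9, 0.9]
opening: -0.0002
gripper_force: 1.3
```

>>> step_arm --steps '[[[2, 0, 0, 0, 0, 0, 0], [2, 0, 0, 0, 0, 0, 0], [2, 0, 0, 0, 0, 0, 0]]]'

```text
time_s: 12.18
tcp_pos: [0.4877, -0.116, 0.1413]
ee_rot: [3.142, -0.0, 1.428]
wrist_force: [0.6, -3.3, 1.0]
opening: -0.0001
gripper_force: 1.3
```

Only the 3 N of friction shows, and by my estimate the nose is in the slot. I'll push on to the stop.

>>> step_arm --steps '[[[3, 0, 0, 0, 0, 0, 0], [3, 0, 0, 0, 0, 0, 0], [3, 0, 0, 0, 0, 0, 0], [3, 0, 0, 0, 0, 0, 0]]]'

```text
time_s: 12.68
tcp_pos: [0.4894, -0.104, 0.1413]
ee_rot: [-3.142, -0.0, 1.428]
wrist_force: [1.0, -2.5, 1.7]
opening: 0.0003
gripper_force: 1.3
```

>>> step_arm --steps '[[[2, 0, 0, 0, 0, 0, 0], [1, 0, 0, 0, 0, 0, 0], [1, 0, 0, 0, 0, 0, 0]]]'

```text
time_s: 13.05
tcp_pos: [0.49, -0.1002, 0.1413]
ee_rot: [-3.142, -0.0, 1.428]
wrist_force: [2.1, -3.1, 0.8]
opening: 0.0001
gripper_force: 1.3
```

```bash
python3 est.py 6 wrist
```

```text
13.05 [ 0.49   -0.1002  0.1413] [-180.    -0.    81.8] 0.00012554364012166728
wrist tab 0.95 [317. 278.] [ 0.4915 -0.0855  0.13  ]
```

View pics/wrist6.png

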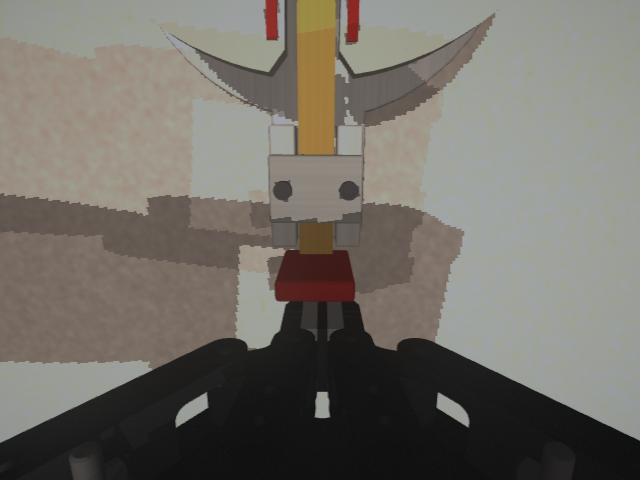

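The bar, at about (317,100), lies inside the slot between the red stripes. A small gap remains between the tab (250) and the bracket (246), so I'll creep on until the force rises.

>>> step_arm --steps '[[[1, 0, 0, 0, 0, 0, 0], [1, 0, 0, 0, 0, 0, 0]]]'

```text
time_s: 13.6
tcp_pos: [0.4901, -0.0983, 0.1412]
ee_rot: [-3.141, 0.0, 1.428]
wrist_force: [-0.2, -2.0, -0.3]
opening: 0.0
gripper_force: 1.3
```

>>> step_arm --steps '[[[1, 0, 0, 0, 0, 0, 0], [1, 0, 0, 0, 0, 0, 0]]]'

```text
time_s: 13.85
tcp_pos: [0.4904, -0.0963, 0.1412]
ee_rot: [-3.141, 0.0, 1.428]
wrist_force: [-0.8, -1.9, -0.2]
opening: 0.0
gripper_force: 1.3
```

>>> step_arm --steps '[[[1, 0, 0, 0, 0, 0, 0], [0, 0, 0, 0, 0, 0, 0]]]'

```text
time_s: 14.1
tcp_pos: [0.4905, -0.0958, 0.1412]
ee_rot: [-3.141, 0.001, 1.428]
wrist_force: [-2.7, -8.5, -0.5]
opening: 0.0002
gripper_force: 4.3
```

>>> step_arm --steps '[[[0.7, 0, 0, 0, 0, 0, 0], [0, 0, 0, 0, 0, 0, 0], [0, 0, 0, 0, 0, 0, 0]]]'

```text
time_s: 14.48
tcp_pos: [0.4905, -0.0958, 0.1413]
ee_rot: [-3.141, 0.003, 1.427]
wrist_force: [-3.2, -13.2, -1.0]
opening: -0.0001
gripper_force: 7.2
```

>>> step_arm --steps '[[[-10, 0, 0, 0, 0, 0, 0], [-20, 0, 0, 0, 0, 0, 0], [-20, 0, 0, 0, 0, 0, 0], [0, 0, -40, 0, 0, 0, 0], [0, 0, -40, 0, 0, 0, 0], [0, 0, 0, 0, 0, 0, 0], [0, 0, 0, 0, 0, 0, 0]]]'

```text
time_s: 15.35
tcp_pos: [0.4835, -0.1441, 0.2206]
ee_rot: [-3.141, -0.0, 1.428]
wrist_force: [-0.6, -0.3, -0.4]
opening: 0.0003
gripper_force: 0.0
```

```bash
python3 est.py 7 wrist
```

```text
15.35 [ 0.4835 -0.1441  0.2206] [-180.    -0.    81.8] 0.00031874618464690325
wrist tab 0.95 [319. 144.] [ 0.492  -0.0809  0.13  ]
```

View pics/wrist7.png

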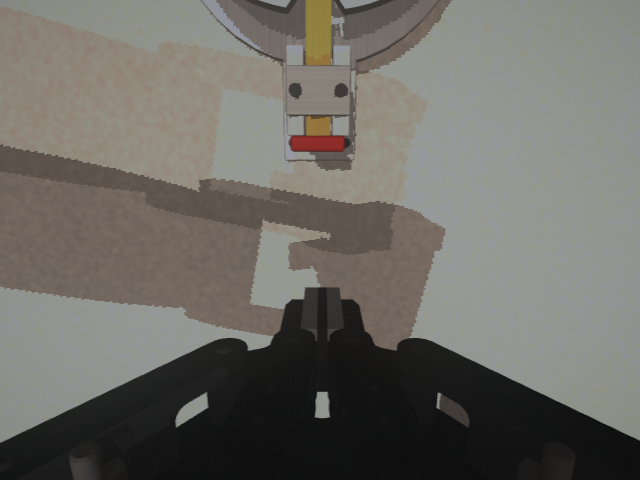

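The red tab (318,144) is hard against the guide, the bar is in the slot, and the arm is clear, so I'm handing in.

```bash
python3 -c "
from workcell import manip
print(manip.hand_in())"
```

```text
the job is handed in; nothing more can be done
None
```

The rotor was turned until its slot faced the bar, the bar was pushed to its stop (about 13 N at the solid end), the arm was moved clear, and the job was handed in at about 15 s of the 54; hand-in returned no verdict.

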